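Centre the wobbly finial on its display plinth

TASK

The small brass ball finial on the round display plinth stands off to one side. With light taps or nudges of the fingertips, slide it until it is centred on the round felt pad in the middle of the plinth, its flange nowhere reaching past the pad's edge, and leave it standing there upright. It is top-heavy: do not tip it, hit it hard, pinch it, lift it or knock it off, and leave the other pieces on the counter where they are.

Things in the scene. Friction and masses are not known exactly. Their poses are not given: they have to be found in the camera images.
- finial: Brass ball finial standing on the plinth, 65 mm tall, 105-196 g, top-heavy. From below: foot 26 mm across, 4 mm high; flange 40 mm across, 4 to 14 mm above the underside (widest part, push here); thin neck; ball 35 mm across centred 42 mm up; small bead. Slides by dry friction, stops when not pushed; pushed at the ball it may tip. Origin: centre of its underside, z up its axis.
- plinth_top (a point): Centre of the flat top of the display plinth, a round white-painted block fixed to the counter, 100 mm in diameter (112 mm at its lowest 12 mm), top 60 mm above the counter. Flush in the middle of the top is a round grey felt pad 52 mm in diameter, concentric with this point. z up.
- spear_finial: Bystander: pointed brass finial standing loose on the counter, 92 mm tall, 38 mm in diameter, at least 120 mm from the plinth's centre. Origin: centre of its underside.
- rod_bracket: Bystander: steel curtain-rod bracket standing loose on the counter on a 26 x 70 mm foot, 73 mm tall, at least 120 mm from the plinth's centre. Origin: centre of its underside.
- curtain_ring: Bystander: dark wooden curtain ring lying flat on the counter, 54 mm outside, 40 mm inside, 7 mm high, at least 110 mm from the plinth's centre. Origin: centre of its underside.
- carton: Bystander: plain cardboard carton, 55 x 85 mm, 45 mm high, loose on the counter, at least 120 mm from the plinth's centre. Origin: centre of its underside.
Not all that is in view belongs to the job. What is shaped like the finial but red is not meant.

How it is judged:
At the end, for the whole second after the job is handed in: The finial stands upright (within 0.06 rad) and at rest on the plinth top, its axis within 6 mm of the plinth's centre, so that its 40 mm flange lies inside the 52 mm pad; the four other pieces are within 15 mm of where they began (horizontal distance between finial and plinth_top below 0.006 m and angle between finial's own z axis and vertical below 0.06 rad and z of finial in the frame of plinth_top between -0.003 and 0.003 m and linear speed of finial below 0.01 m/s and angular speed of finial below 0.15 rad/s and distance of each of spear_finial, rod_bracket, curtain_ring, carton from where it was at the start of the episode below 0.015 m); the robot touches nothing.
It fails at once if the finial is tipped more than about 17 degrees (angle between finial's own z axis and vertical above 0.3 rad).
It fails at once if the finial is lifted off the plinth (z of finial in the frame of plinth_top above 0.008 m).
It fails at once if the finial falls off the plinth (z of finial in the frame of plinth_top below -0.008 m).
It fails at once if the fingers hit, press or pinch the finial with more than 15 N (contact force between the fingers and finial above 15 N).
It fails at once if another piece on the counter is moved (distance of any of spear_finial, rod_bracket, curtain_ring, carton from where it was at the start of the episode above 0.015 m).
It also fails if it takes over 48 s, if anything falls off the work surface, if the arm or the gripper's body presses on something with over 40 N, if the wrist force passes 120 N, or if a joint passes its speed limit or range.

ROBOT

A 6-joint arm with a two-finger parallel gripper is mounted at the origin on the work surface. World frame = base frame: x ahead of the robot, y to its left, z up, the work surface at z = 0. Lengths are in m, angles in rad, forces in N, time in s.
With the tool pointing down it reaches from about 0.225 to 0.875 m from the base axis. Payload 3.4 kg.
Tool frame: the origin (TCP) lies on the centre line of the jaws, within the pads' length; the fingertips stand 11 mm ahead of it and the grasp point (between the pads) lies 8 mm behind it; z points along the fingers, y is the line along which they close (so a half turn about z gives the same grasp; the last joint's range is limited). The gripper opens to 85 mm and grips with 20 to 120 N. Pads are 22 mm wide; open, the fingers measure 114 mm over their backs; the gripper's body (76 mm by 85 mm) begins 54 mm behind the grasp point. The pads swing forward as they close: fully open they stand 13 mm farther back than shut.
Start: joints at [-1.337, 0.276, 1.505, -0, 1.361, -0.121], TCP at [0.2, -0.539, 0.242] pointing down, gripper open.
Joint ranges: [-2.89, 2.89], [-0.75, 2.08], [0.22, 2.7], [-1.18, 4.32], [0.11, 2.71], [-2.7, 2.7]. Speed limits (rad/s): [2.57, 2.57, 3.14, 3.14, 3.14, 3.14].

INTERFACE

Orientations are given as a unit quaternion [w, x, y, z].
In Python, from rig import manip, eyes, job gives the robot as it stands.
- The arm moves only by the tool drive_tool, never from a script. Its argument "rows" is a list of rows, each a list of 3 entries, a list of its own where there are three numbers: the turn, a rotation vector about the world's x, y, z in rad, then the shift along the world's x, y, z in cm, then the finger opening in cm, from 0 to 8.54. A call has 1 to 8 rows; each row shifts and turns the commanded pose from where the row before left it; what a row does not reach is not made up. A row lasts 1/8 s, in which the tool goes at most 62.5 mm and 10.7 degrees, less where a joint would pass 70% of its speed; a pose out of reach is approached as far as the arm can. A call is refused whole if a number of a shift passes 6.25 or a number of a turn 0.188, either way. A call with a gripper value outside its range is refused whole. The fingers move at their own pace and stop on an object; "force" is the grip in N (left out, the last holds). Time passes only in rows, so rows that do not move let the fingers close. It gives the time, the measured TCP pose, the force, the opening and the grip force at its end, in the units of the state.
- manip.get_state(): the state, without advancing time (a new reading comes with each control period).
- eyes.get_image(name): name is "scene" or "side" or "wrist"; returns the picture (400x640x3 uint8, red, green, blue); there is no depth.
- eyes.get_calibration(name): a dict with "camera_matrix" (3x3 intrinsics, pixels), "view" (4x4, takes a point from world to camera coordinates). Camera axes: x right, y up, looking along -z (the intrinsics and any distortion apply to the point x, -y, -z); pixel columns grow to the right and rows downward; lengths in m; the calibration is good to about 2 mm. The wrist camera is an equidistant fisheye: a pixel r from the principal point sees the ray r / f radians off the axis. A picture is of the moment at which its call begins: read the wrist's pose just before it. get_calibration takes no time and is no camera call; for the wrist camera it gives the pose at the moment of the call.
- job.sign_off(): hands the job in; it is judged then, once.
The state is a dict: "clock": time; "qpos": joint angles; "qd": joint speeds; "effort": joint torques, N m; "position": TCP position; "ee_rot": TCP orientation; "contact_force": force on the tool from outside, world axes, zero at the start; "moment": the same for the moment, N m; "width": finger opening in m; "gripper_force": force on a finger pad.
Only numpy, scipy, OpenCV 4.12 (cv2) and the standard library are available. Lean on these libraries where they do the work, as an engineer would, in place of code of your own. Each camera call takes 0.05 s, during which the arm holds its last target. There are 200 camera calls.

## Working session

There is one attempt and no reset: what is moved stays moved. The work goes in short steps, Python scripts to look and compute and a tool call to move; the robot and the scene stay as the last step left them, time stands still between calls to the robot, and variables do not carry over. Pictures are saved under pics/ and viewed, at most 10 in all, crops included, and the job is handed in when it is done.

Besides the shell and the picture viewer there is one more tool, called after "Request:" as name(argument=value, ...), one argument or row to a line, values as JSON. drive_tool: Moves the arm, as the interface text tells. Its arguments: {"type":"object","properties":{"rows":{"type":"array"},"force":{"type":"number"}},"required":["rows"]}

```bash
mkdir -p pics; python3 - <<'E'
from rig import manip,eyes,job
import cv2,numpy as np
s=manip.get_state();print(s['clock'],s['position'],s['ee_rot'],s['width'])
for n in("scene","side"):
    c=eyes.get_calibration(n);print(n,c)
    cv2.imwrite(f"pics/{n}0.png",eyes.get_image(n)[...,::-1])
E
```

```text
0.0 [ 0.19961479 -0.53870386  0.24143244] [-9.14913902e-04  9.84308713e-01  1.76452590e-01 -5.92553549e-05] 0.08539460760024362
scene {'camera_matrix': array([[396.06585691,   0.        , 323.46622529],
       [  0.        , 396.06585691, 196.71231522],
       [  0.        ,   0.        ,   1.        ]]), 'view': array([[ 0.29835623,  0.954307  ,  0.01678415, -0.13420179],
       [-0.55442483,  0.15896871,  0.81691006,  0.25995952],
       [ 0.77691484, -0.25303576,  0.57652081, -1.1459226 ],
       [ 0.        ,  0.        ,  0.        ,  1.        ]])}
side {'camera_matrix': array([[372.04854439,   0.        , 324.81427869],
       [  0.        , 372.04854439, 203.27999959],
       [  0.        ,   0.        ,   1.        ]]), 'view': array([[ 0.99422866, -0.10500446, -0.02198716, -0.55192773],
       [ 0.08014548,  0.59073701,  0.80287389, -0.10449861],
       [-0.07131671, -0.8000024 ,  0.5957433 , -0.68095866],
       [ 0.        ,  0.        ,  0.        ,  1.        ]])}
```

View pics/scene0.png

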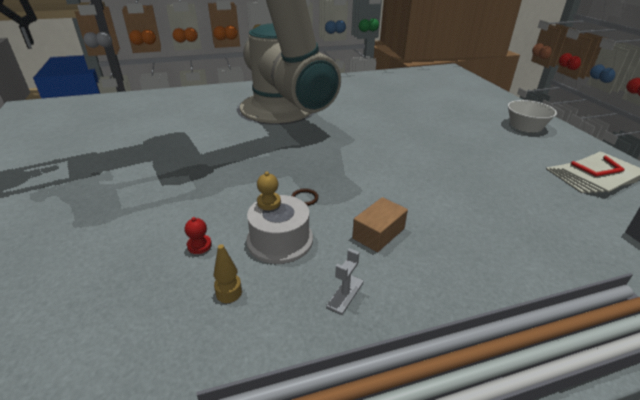

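View pics/side0.png

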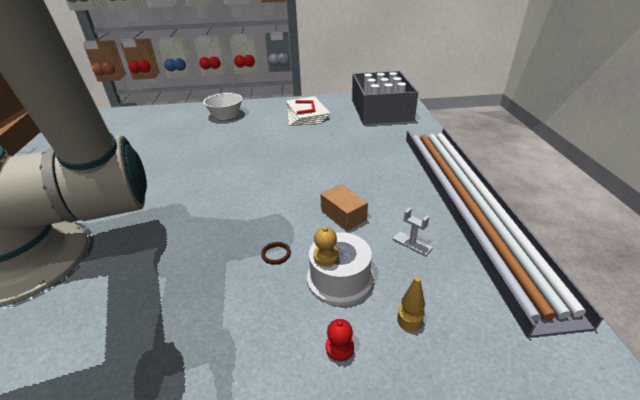

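Candidates in the scene view are the brass ball finial on the plinth (268,190), the red lookalike on the counter (198,235) and the pointed spear finial (226,272). In the side view they are at (325,245), (340,338) and (412,303). I choose the brass ball one on the plinth and will check it in a crop.

```bash
python3 - <<'E'
import cv2,numpy as np
a=cv2.imread("pics/scene0.png")[160:265,225:335];b=cv2.imread("pics/side0.png")[215:305,290:400]
a=cv2.resize(a,(400,380),interpolation=0);b=cv2.resize(b,(400,380),interpolation=0)
cv2.imwrite("pics/c0.png",np.hstack([a,b]))
E
```

```text
(no output)
```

View pics/c0.png

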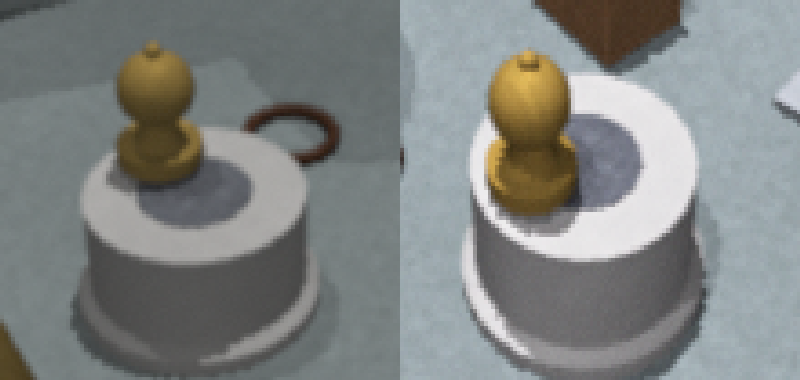

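The crop confirms it: a brass ball finial (ball and flange) off-centre on the white plinth, partly over the edge of the grey pad.

```bash
cat > h.py <<'E'
import cv2,numpy as np
from rig import manip,eyes,job
from scipy.optimize import least_squares
def ray(n,px,z):
    c=eyes.get_calibration(n);V=c['view'];K=c['camera_matrix']
    px=np.atleast_2d(px).astype(float)
    d=np.c_[(px-[K[0,2],K[1,2]])/[K[0,0],K[1,1]],np.ones(len(px))]*[1,-1,-1]
    d=d@V[:3,:3];o=-V[:3,:3].T@V[:3,3]
    return (o+d*((z-o[2])/d[:,2])[:,None])[:,:2]
def proj(n,p):
    c=eyes.get_calibration(n);V=c['view'];K=c['camera_matrix']
    q=(V[:3,:3]@p+V[:3,3])*[1,-1,-1];return (K@q)[:2]/q[2]
def fin(n,im,near=None,S=4):
    hsv=cv2.cvtColor(cv2.resize(im,None,fx=S,fy=S,interpolation=cv2.INTER_CUBIC),cv2.COLOR_RGB2HSV)
    m=cv2.inRange(hsv,(14,110,40),(30,255,255))
    k,l,st,ce=cv2.connectedComponentsWithStats(m)
    i=min((i for i in range(1,k) if st[i,4]>300),key=lambda i:np.linalg.norm(ce[i]/S-near))
    m=((l==i)*255).astype(np.uint8);x,y,w,h,_=st[i]
    D=cv2.distanceTransform(m,cv2.DIST_L2,5);D[y+int(.5*h):]=0
    yy,xx=np.where(D>D.max()-.6)
    p=(np.array([xx.mean(),yy.mean()])+.5)/S-.5
    return p,D.max()/S,ray(n,p,.102)[0],np.array([x,y,w,h])/S
def plinth(n,im,c0,thr):
    g=im.min(axis=2).astype(np.uint8);sat=np.ptp(im.astype(int),axis=2)
    m=((g>thr)&(sat<25)).astype(np.uint8)*255
    k,l=cv2.connectedComponents(m)
    c=proj(n,np.r_[c0,.06]);yy,xx=np.where(l>0);w=np.hypot(xx-c[0],yy-c[1])<45
    i=np.bincount(l[yy[w],xx[w]]).argmax()
    ct=max(cv2.findContours((l==i).astype(np.uint8),cv2.RETR_EXTERNAL,cv2.CHAIN_APPROX_NONE)[0],key=len)[:,0]
    P=ray(n,ct,.06)
    r=least_squares(lambda v:np.hypot(*(P-v[:2]).T)-v[2],[*P.mean(0),.05],loss='soft_l1',f_scale=.001)
    return r.x,np.median(abs(r.fun)),len(P)
E
python3 - <<'E'
from h import *
for n,near,thr in(("scene",(268,190),150),("side",(325,245),190)):
    im=cv2.imread(f"pics/{n}0.png")[...,::-1].copy()
    print(n,fin(n,im,np.array(near)))
    c0=ray(n,{"scene":(279,214),"side":(342,253)}[n],.06)[0]
    for t in(thr-30,thr-15,thr,thr+15):print(t,plinth(n,im,c0,t))
    print([im[p[1],p[0]].tolist() for p in({"scene":[(300,225),(280,240),(300,207),(240,220)],"side":[(340,283),(362,245),(350,265),(300,270)]}[n])])
E
```

```text
scene (array([267.  , 183.25]), np.float32(9.686823), array([ 0.54432634, -0.1258202 ]), array([257.75, 172.  ,  22.25,  38.  ]))
120 (array([ 0.56893871, -0.11540744,  0.04869592]), np.float64(0.0023997268241848224), 200)
135 (array([ 0.56920028, -0.114926  ,  0.04737481]), np.float64(0.002057942416270074), 196)
150 (array([ 0.56947569, -0.11520231,  0.04656244]), np.float64(0.002012379772244492), 194)
165 (array([ 47.66549772, 125.47677881, 134.10357246]), np.float64(0.00648158287140177), 81)
[[138, 136, 135], [84, 84, 82], [171, 169, 167], [120, 130, 130]]
side (array([325.20833333, 238.125     ]), np.float32(10.586048), array([ 0.54484851, -0.1243668 ]), array([314.  , 227.  ,  24.25,  38.75]))
160 (array([ 0.57296522, -0.10816195,  0.05529409]), np.float64(0.007684536942296611), 468)
175 (array([ 0.56919482, -0.11464065,  0.0480215 ]), np.float64(0.00209053896276987), 232)
190 (array([ 0.56881104, -0.11480243,  0.04760982]), np.float64(0.002010946195075386), 230)
205 (array([ 0.56848605, -0.11524327,  0.04718612]), np.float64(0.0016990049344780926), 228)
[[110, 110, 110], [230, 228, 230], [228, 227, 228], [152, 165, 171]]
```

```bash
python3 - <<'E'
from h import *
for n,thr in(("scene",140),("side",190)):
    im=cv2.imread(f"pics/{n}0.png")[...,::-1].astype(int)
    # pad: bluish-grey inside; rim: white. refit on the rectified outer rim and pad edge
    g=cv2.GaussianBlur(im.min(axis=2).astype(np.float32),(3,3),0)
    c=np.array([.569,-.115])
    for R,lo,hi in((.05,.044,.056),(.026,.021,.031)):
        P=[]
        for a in np.radians(np.arange(0,360,3)):
            rr=np.arange(lo,hi,.0003);v=np.array([g[tuple(np.round(q[::-1]*1).astype(int))] if 0 else cv2.getRectSubPix(g,(1,1),tuple(map(float,q)))[0,0] for q in (proj(n,np.r_[c+r*np.array([np.cos(a),np.sin(a)]),.06]) for r in rr)])
            d=np.gradient(cv2.GaussianBlur(v[None],(1,1),0)[0])*(1 if R<.03 else -1)
            d=np.convolve(d,np.ones(5),'same');k=d[2:-2].argmax()+2
            if d[k]>15:P.append(c+rr[k]*np.array([np.cos(a),np.sin(a)]))
        P=np.array(P);r=least_squares(lambda v:np.hypot(*(P-v[:2]).T)-v[2],[*c,R],loss='soft_l1',f_scale=.0005)
        print(n,R,len(P),r.x,np.median(abs(r.fun)))
E
```

```text
Traceback (most recent call last):
  File "h.py", line 11, in proj
    c=eyes.get_calibration(n);V=c['view'];K=c['camera_matrix']
ValueError: time passes only in moves, steps and waits
```

Request:
drive_tool(
  rows=[
    [[0, 0, 0.034], [3, 4, 0], 2.5],
    [[0, 0, 0], [3, 4, 0], 2.5],
    [[0, 0, 0], [3, 4, 0], 2.5],
    [[0, 0, 0], [3, 4, 0], 2.5],
    [[0, 0, 0], [3, 4, 0], 2.5],
    [[0, 0, 0], [3, 4, 0], 2.5],
    [[0, 0, 0], [3, 4, 0], 2.5],
    [[0, 0, 0], [3, 4, 0], 2.5],
  ],
)

```text
clock: 1.1
position: [0.4404, -0.2177, 0.2421]
ee_rot: [-0.0, 0.981, 0.193, -0.0]
contact_force: [0.8, 0.4, 0.6]
width: 0.0249
gripper_force: 0.0
```

```bash
cat > r.py <<'E'
import functools,h
h.eyes_cal=functools.lru_cache(None)(h.eyes.get_calibration)
E
sed -i 's/eyes.get_calibration(n)/CAL(n)/; s/^from scipy/import functools\nCAL=functools.lru_cache(None)(eyes.get_calibration)\nfrom scipy/' h.py; rm r.py
python3 - <<'E'
from h import *
for n in("scene","side"):
    im=cv2.imread(f"pics/{n}0.png")[...,::-1].astype(int)
    g=im.min(axis=2).astype(np.float32)
    c=np.array([.569,-.115])
    for R,lo,hi in((.05,.044,.056),(.026,.021,.031)):
        P=[]
        for a in np.radians(np.arange(0,360,3)):
            u=np.array([np.cos(a),np.sin(a)]);rr=np.arange(lo,hi,.0003)
            q=np.array([proj(n,np.r_[c+r*u,.06]) for r in rr],np.float32)
            v=cv2.remap(g,q[:,0],q[:,1],cv2.INTER_LINEAR)[:,0]
            d=np.convolve(np.gradient(v)*(1 if R<.03 else -1),np.ones(5),'same');k=d[4:-4].argmax()+4
            if d[k]>8:P.append(c+rr[k]*u)
        P=np.array(P);r=least_squares(lambda v:np.hypot(*(P-v[:2]).T)-v[2],[*c,R],loss='soft_l1',f_scale=.0005)
        print(n,R,len(P),r.x,np.median(abs(r.fun)))
E
```

```text
scene 0.05 102 [ 0.56928299 -0.11551125  0.04996745] 0.000356315802299903
scene 0.026 96 [ 0.56925933 -0.11556953  0.02565714] 0.00036867035312680534
side 0.05 103 [ 0.56819839 -0.11464289  0.05013866] 0.0002656380120696772
side 0.026 74 [ 0.56770319 -0.11481694  0.02624946] 0.00029628846038322505
```

Request:
drive_tool(
  rows=[
    [[0, 0, 0], [2.5, 3.4, -1], 2.5],
    [[0, 0, 0], [2.5, 3.4, -2], 2.5],
    [[0, 0, 0], [0.6, 0.5, -3], 2.5],
    [[0, 0, 0], [0, 0, -4], 2.5],
    [[0, 0, 0], [0, 0, -4], 2.5],
    [[0, 0, 0], [0, 0, -1], 2.5],
    [[0, 0, 0], [0, 0, 0], 2.5],
  ],
)

```text
clock: 1.98
position: [0.4958, -0.1463, 0.0923]
ee_rot: [-0.0, 0.981, 0.193, -0.0]
contact_force: [-0.2, -0.1, -0.0]
width: 0.0247
gripper_force: 0.0
```

Request:
drive_tool(
  rows=[
    [[0, 0, 0], [0, 0.1, -1.0], 2.5],
    [[0, 0, 0], [0, 0, -0.55], 2.5],
    [[0, 0, 0], [0.9, 0.37, 0], 2.5],
    [[0, 0, 0], [0.5, 0.2, 0], 2.5],
    [[0, 0, 0], [0, 0, 0], 2.5],
  ],
)

```text
clock: 2.6
position: [0.5107, -0.1394, 0.0771]
ee_rot: [0.0, 0.981, 0.194, 0.0]
contact_force: [-0.9, 0.4, -0.3]
width: 0.0248
gripper_force: 0.0
```

```bash
cat > look.py <<'E'
import sys
from h import *
s=manip.get_state();print(s['clock'],s['position'].round(4),s['contact_force'].round(2))
ims={n:eyes.get_image(n) for n in("scene","side")}
C=np.array([.5686,-.1151])
for n,near in(("scene",(275,188)),("side",(330,243))):
    p,r,x,b=fin(n,ims[n],np.array(near));cn={"scene":[.5693,-.1155],"side":[.5680,-.1147]}[n]
    print(n,p.round(2),r,x.round(4),"to go mm",((cn-x)*1000).round(1),b)
a=cv2.resize(ims["scene"][160:265,225:335],(400,380),interpolation=0);b=cv2.resize(ims["side"][215:305,290:400],(400,380),interpolation=0)
cv2.imwrite(f"pics/{sys.argv[1]}.png",np.hstack([a,b])[...,::-1])
E
python3 look.py c1
```

```text
2.6 [ 0.5107 -0.1394  0.0771] [-0.91  0.37 -0.28]
scene [267.25 183.25] 9.686823 [ 0.5444 -0.1254] to go mm [24.9  9.9] [257.5  170.75  22.75  39.25]
side [324.77 230.84] 3.7461247 [ 0.5459 -0.1077] to go mm [22.1 -7. ] [316.   227.    22.25  38.5 ]
```

View pics/c1.png

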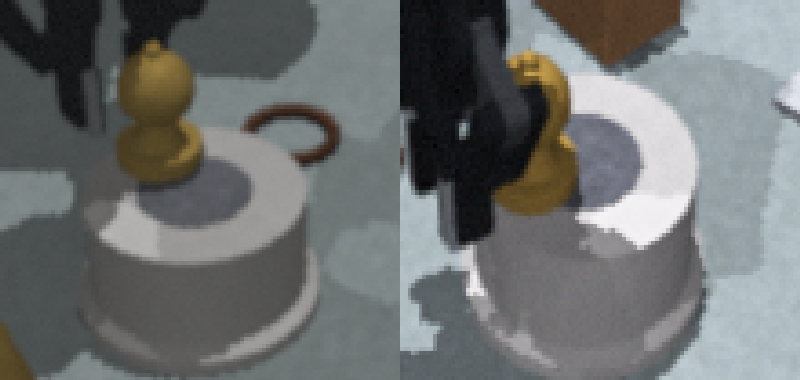

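The crop shows the fingers behind the flange at the plinth edge, with the finial unmoved. The scene view still sees the ball at (267,183); in the side view a finger hides part of it. I'll go on gently.

Request:
drive_tool(
  rows=[
    [[0, 0, 0], [0.37, 0.15, 0], 2.5],
    [[0, 0, 0], [0.18, 0.075, 0], 2.5],
    [[0, 0, 0], [0.18, 0.075, 0], 2.5],
    [[0, 0, 0], [0.18, 0.075, 0], 2.5],
    [[0, 0, 0], [0.18, 0.075, 0], 2.5],
    [[0, 0, 0], [0.18, 0.075, 0], 2.5],
    [[0, 0, 0], [0.18, 0.075, 0], 2.5],
    [[0, 0, 0], [0, 0, 0], 2.5],
  ],
)

```text
clock: 3.7
position: [0.5243, -0.1334, 0.0768]
ee_rot: [-0.0, 0.981, 0.193, -0.0]
contact_force: [-0.3, -0.2, -0.7]
width: 0.0249
gripper_force: 0.2
```

```bash
python3 look.py c2
```

```text
3.7 [ 0.5243 -0.1334  0.0768] [-0.31 -0.18 -0.65]
scene [268.88 184.3 ] 9.686823 [ 0.5482 -0.1235] to go mm [21.1  8. ] [259. 172.  23.  39.]
side [335.88 254.62] 4.0 [ 0.5562 -0.1612] to go mm [11.8 46.5] [325.   246.25  15.25  18.25]
```

Request:
drive_tool(
  rows=[
    [[0, 0, 0], [0.2, 0.08, 0], 2.5],
    [[0, 0, 0], [0.2, 0.08, 0], 2.5],
    [[0, 0, 0], [0.2, 0.08, 0], 2.5],
    [[0, 0, 0], [0.2, 0.08, 0], 2.5],
    [[0, 0, 0], [0.2, 0.08, 0], 2.5],
    [[0, 0, 0], [0.2, 0.08, 0], 2.5],
    [[0, 0, 0], [0.2, 0.08, 0], 2.5],
    [[0, 0, 0], [0, 0, 0], 2.5],
  ],
)

```text
clock: 4.8
position: [0.5386, -0.1278, 0.0768]
ee_rot: [0.0, 0.981, 0.193, 0.0]
contact_force: [-0.3, -0.8, -0.8]
width: 0.025
gripper_force: 0.1
```

```bash
python3 look.py c3
```

```text
4.8 [ 0.5386 -0.1278  0.0768] [-0.29 -0.83 -0.84]
scene [274.28 188.81] 9.686823 [ 0.5631 -0.1179] to go mm [6.2 2.4] [264.   176.75  23.5   38.75]
side [344.25 251.62] 3.75 [ 0.569  -0.1567] to go mm [-1. 42.] [333.5  243.5   15.25  17.75]
```

View pics/c3.png

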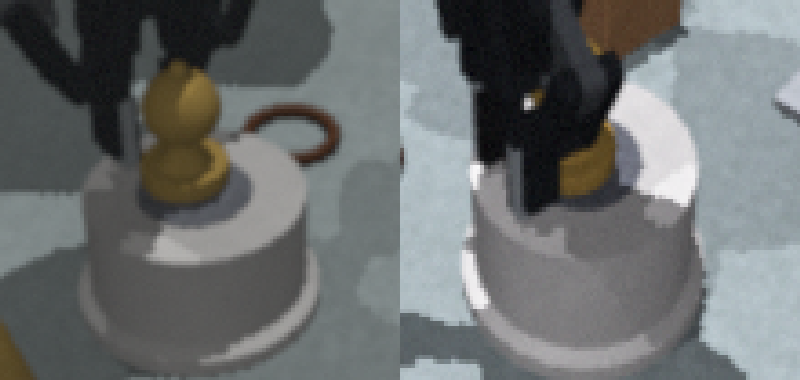

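The finial stands upright, most of the way onto the pad, with the scene-view ball at (274,189). About 6 mm remains, so I'll finish and retreat.

Request:
drive_tool(
  rows=[
    [[0, 0, 0], [0.18, 0.07, 0], 2.5],
    [[0, 0, 0], [0.18, 0.07, 0], 2.5],
    [[0, 0, 0], [0.18, 0.08, 0], 2.5],
    [[0, 0, 0], [0, 0, 0], 2.5],
    [[0, 0, 0], [-0.5, -0.2, 0], 2.5],
    [[0, 0, 0], [-2, -0.8, 0], 2.5],
    [[0, 0, 0], [-4, -1.7, 0], 2.5],
    [[0, 0, 0], [0, 0, 0], 2.5],
  ],
)

```text
clock: 5.9
position: [0.4755, -0.1528, 0.0766]
ee_rot: [-0.001, 0.981, 0.192, -0.001]
contact_force: [1.5, 0.4, -0.2]
width: 0.0253
gripper_force: 0.0
```

Request:
drive_tool(
  rows=[
    [[0, 0, 0], [-1, -1, 5], 2.5],
    [[0, 0, 0], [-3, -3, 4], 2.5],
    [[0, 0, 0], [-3, -3, 2], 2.5],
    [[0, 0, 0], [-4, -4, 0], 2.5],
    [[0, 0, 0], [0, 0, 0], 2.5],
  ],
)

```text
clock: 6.52
position: [0.3674, -0.2653, 0.1876]
ee_rot: [0.001, 0.982, 0.191, 0.0]
contact_force: [0.7, 0.9, -0.8]
width: 0.0252
gripper_force: 0.0
```

```bash
python3 look.py c4
```

```text
6.525 [ 0.3674 -0.2653  0.1876] [ 0.75  0.92 -0.81]
scene [276.18 190.18] 9.886048 [ 0.5676 -0.1158] to go mm [1.7 0.3] [266.   178.75  23.5   38.5 ]
side [344.5  199.21] 9.945348 [ 0.5882 -0.0297] to go mm [-20.2 -85. ] [321.5  185.25  45.75  74.75]
```

View pics/c4.png

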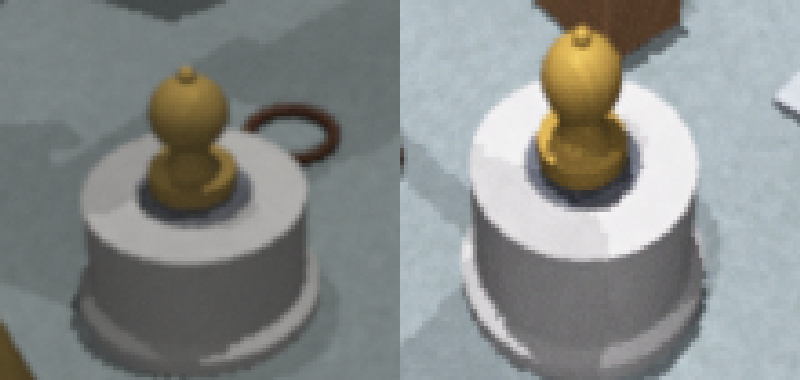

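Both crops show the finial upright with a ring of grey pad visible around its flange. It measures about 2 mm off centre in the scene view, within the 6 mm limit, and it is centred sideways in the side view. The arm is clear, so I'm handing in.

```bash
python3 -c "
from rig import job
print(job.sign_off())"
```

```text
the job is handed in; nothing more can be done
None
```

The brass ball finial stands upright on the felt pad, about 2 mm off centre by the scene camera (limit 6 mm). The arm was clear and I saw no other piece disturbed; the job was handed in shortly after 6.5 s, with no verdict shown.

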